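# Release the cam and close the jig's jaw on a board

## Task

Get the jig on the bench ready for gluing: with a fingertip, first push the cam's lever all the way round, counter-clockwise seen from above, to the stop pin, so that the cam's low point faces the follower. Only then push the slide forward by its push plate until its jaw has the small pine board snug and square against the fence. Do not touch or lift the board yourself, leave the things around the jig alone, and take your hand away at the end.

Things in the scene. Friction and masses are not known exactly. Their poses are not given: they have to be found in the camera images.
- jig: Fixed jig; wooden base 300 (x) x 260 (y) x 18 mm. Origin: centre of its underside, at bench height (all heights are above the bench). +x: forward, the way the slide goes, roughly away from the robot; +y left. In this frame, mm: cam axis (1, -65); slide centre line y = 45; dark fence, near face x = 101, y -20 to 110, top 48; stop pin dia. 10 at (86, -47), top 64; rails beside the slide, top 30.
- cam (a joint): Angle (rad) of the cam: eccentric disc and dark lever in one piece, both pointing the same way. 0: lever straight back (jig -x), high point at the follower, slide blocked. Grows counter-clockwise from above: lever swings from -x over -y (outer side) to +x. 3.14: lever straight forward, low point at the follower; stop at 3.19. Starts at 0 to 0.9. Friction 0.35 N m holds it (4 to 5 N at 80 mm).
- cam_axis (a point): Point on the cam's vertical turning axis at the height of the lever's top edge (68 mm above the bench); its axes are the jig's. The disc has radius 32 mm, its centre 15 mm off this axis towards the lever, and lies 20 to 38 mm above the bench.
- lever_tip (a point): Outer end of the lever, on its centre line, at its top edge (68 mm above the bench). The lever is a flat bar on edge, running 110 mm from the cam axis to here, 14 mm thick, its sides upright from 42 to 68 mm above the bench; the follower arm (top at 36 mm) lies below part of its swing.
- slide (a joint): Travel of the wooden follower slide along the jig's +x, in m. 0: fully back. Starts between 0 and 0.003. With the jaw closed on the board and the board against the fence it reads 0.031. Behind a blocking cam it can move only a few mm (0.004 at cam angle 0). Friction about 3 N holds it where it is left.
- push_face (a point): Centre of the rear (jig -x) face of the slide's upright push plate, at jig (-120 + slide travel, 45), moving with it. The face is 80 mm wide (y) and runs from 32 to 70 mm above the bench; this point is at 55. Plate 20 mm thick; the base runs 30 mm on behind it. The slide's side arm, the follower, reaches to y = -85 just behind the cam, top 36 mm.
- jaw_face (a point): Centre of the front face of the slide's jaw, 34 mm above the bench, at jig (10 + slide travel, 45); jaw 90 mm wide, top at 46 mm.
- board: Loose pine board, 60 (x) x 100 (y) x 20 mm, about 70 g, lying flat on the jig between jaw and fence, nearly square. Origin: centre of its underside, 18 mm above the bench. Against the fence, its origin is at jig x = 71 mm.
- glue: White glue bottle, 60 mm diameter, 150 mm tall, standing left of the jig; origin at the centre of its base. Bystander.
- sander: Red hand sanding block, 160 x 70 x 42 mm, right of the jig; origin at the centre of its underside. Bystander.
- driver: Black-handled screwdriver, 170 mm long, 26 mm high, lying left of the jig; origin under its middle. Bystander.
Mind the look-alikes: they are no part of the job. Of the things shaped like the board, the pine one is meant.

How it is judged:
On the way, in this order (a step that is already met when the one before it is completed fails the run):
1. the cam is turned to its low point (lever within about 20 degrees of straight forward) while the slide is still back (under 10 mm of travel) (value of joint cam above 2.8 rad and value of joint slide below 0.01 m), for 0.1 s.
2. the slide is pushed forward until the board is snug against the fence (slide travel over 28.5 mm of 31) (value of joint slide above 0.0285 m and value of joint cam above 2.8 rad), for 0.1 s.
At the end, for the whole second after the job is handed in: The cam lever is within about 20 degrees of straight forward (joint over 2.8 rad), the slide is over 28.5 mm forward (31 is home), and the board lies flat, at rest, within 2.5 mm of the fence and square to it within 0.04 rad (all of step 2 and x of board in the frame of jig above 0.0685 m and z of board in the frame of jig below 0.021 m and angle between the x axis of board and the x axis of jig, either way round below 0.04 rad and linear speed of board below 0.01 m/s); the robot touches nothing.
It fails at once if the robot touches the board (contact force between any of the fingers, the arm and board above 0.5 N).
It fails at once if the board is lifted or tipped (z of board in the frame of jig above 0.028 m or angle between board's own z axis and vertical above 0.2 rad).
It fails at once if the glue bottle, the sanding block or the screwdriver is moved more than 20 mm (distance of any of glue, sander, driver from where it was at the start of the episode above 0.02 m).
It also fails if it takes over 51 s, if anything falls off the work surface, if the arm or the gripper's body presses on something with over 40 N, if the wrist force passes 120 N, or if a joint passes its speed limit or range.

## Robot

A 6-joint arm with a two-finger parallel gripper is mounted at the origin on the work surface. World frame = base frame: x ahead of the robot, y to its left, z up, the work surface at z = 0. Lengths are in m, angles in rad, forces in N, time in s.
With the tool pointing down it reaches from about 0.325 to 0.775 m from the base axis. Payload 9.3 kg.
Tool frame: the origin (TCP) lies at the very end of the fingers, on their centre line; the grasp point (between the pads) lies 19 mm behind it (manip.pinch_z is the distance from the TCP to the grasp point, in m); z points along the fingers, y is the direction in which the jaws open and shut (so a half turn about z gives the same grasp; the last joint's range is limited). The gripper opens to 85 mm and grips with 20 to 120 N. Pads are 22 mm wide; open, the fingers measure 114 mm over their backs; the gripper's body (76 mm by 85 mm) begins 54 mm behind the grasp point. The pads swing forward as they close: fully open they stand 13 mm farther back than shut.
Start: joints at [-1.275, 0.259, 0.021, 1.334, 0, 1.418], TCP at [0.239, -0.496, 0.231] pointing down, gripper open.
Joint ranges: [-3.04, 3.04], [-0.91, 1.82], [-1.04, 1.36], [-1.92, 1.95], [-1.52, 1.45], [-3.14, 3.14]. Speed limits (rad/s): [2.22, 2.22, 2.79, 3.14, 3.14, 3.14].

## Interface

Orientations are given as a unit quaternion [x, y, z, w].
In Python, from station import monitor, optics, workorder, find_in, manip gives the robot as it stands. The module is installed in compiled form; this text tells all that it offers.
- The arm moves only by the tool play_rows, never from a script. Its argument "plan" is a list of rows, each a list of 5 numbers: the shift along the tool's x, y, z in cm, then the turn about the tool's z in rad, then the opening in per cent of the stroke, from 0 (shut) to 100 (fully open). In form: [[x, y, z, twist, hand], ...]. A call has exactly 5 rows; each row is the pose to reach, as a shift and turn from the pose commanded when the call began, along the tool's axes at that moment; what a row does not reach only later rows make up. A row lasts 1/12 s, in which the tool goes at most 41.7 mm and 7.16 degrees, less where a joint would pass 70% of its speed; a pose out of reach is approached as far as the arm can. A call with a gripper value outside its range is refused whole. The fingers move at their own pace and stop on an object; "newtons" is the grip in N (left out, the last holds). Time passes only in rows, so rows that repeat a pose let the fingers close, or fill a call up. It gives the time, the measured TCP pose, the force and the opening at its end, in the units of the state.
- monitor.state(): the state, without advancing time (a new reading comes with each control period).
- optics.camera(name): name is "side" or "top"; returns the picture (400x640x3 uint8, blue, green, red); there is no depth.
- optics.camera_params(name): a dict with "fx", "fy", "cx", "cy" (pixels), "dist" ([k1, k2, p1, p2, k3] as OpenCV has them; the pictures are not rectified), "eye" and "orientation" of the camera in the world. Camera axes: x right, y up, looking along -z (the intrinsics and any distortion apply to the point x, -y, -z); pixel columns grow to the right and rows downward; lengths in m; the calibration is good to about 2 mm. A picture is of the moment at which its call begins. camera_params takes no time and is no camera call.
- workorder.job_done(): hands the job in, once; it reports no verdict.
Trained networks look in the newest picture that a camera, given by its name, has taken for a name from the list of things; names that differ only in an ending like _2 or _b are one class to them, and where a whole thing is asked for, a point or a joint stands for the part that bears it (a point fixed in the world has none). Each returns a list of dicts, best first, with "confidence" (0 to 1); they miss things now and then, are a little off and sometimes report something else, mostly with a low value. They report only what shows in the picture. A call takes as long as a camera call. They do not tell look-alikes from the thing itself.
- find_in(camera, target): "extent" ([centre column, centre row, width, height] in pixels, round what is visible of it).
The state is a dict: "time": time; "qpos": joint angles; "qd": joint speeds; "joint_efforts": joint torques, N m; "tool_pos": TCP position; "tcp_rot": TCP orientation; "wrist_force": force on the tool from outside, world axes, zero at the start; "ft_torque": the same for the moment, N m; "finger_gap": finger opening in m.
Only numpy, scipy, OpenCV 4.12 (cv2) and the standard library are available. Lean on these libraries where they do the work, as an engineer would, in place of code of your own. Each camera call takes 0.05 s, during which the arm holds its last target. There are 200 camera calls.

## Working session

There is one attempt and no reset: what is moved stays moved. The work goes in short steps, Python scripts to look and compute and a tool call to move; the robot and the scene stay as the last step left them, time stands still between calls to the robot, and variables do not carry over. Pictures are saved under pics/ and viewed, about 8 in all and at most 12, crops included, and the job is handed in when it is done.

Besides the shell and the picture viewer there is one more tool, called after "Call:" by a JSON object that holds its "api" and its "payload". play_rows: Moves the arm, as the interface text tells. Its arguments: {"type":"object","properties":{"plan":{"type":"array","items":{"type":"array","items":{"type":"number"}}},"newtons":{"type":"number"}},"required":["plan"]}

```bash
mkdir -p pics
cat > h.py <<'E'
import numpy as np, cv2
from scipy.spatial.transform import Rotation as R
from station import monitor, optics, workorder, find_in, manip
def cam(n):
    p=optics.camera_params(n); K=np.array([[p['fx'],0,p['cx']],[0,p['fy'],p['cy']],[0,0,1.]])
    return K,np.array(p['dist'],float),np.array(p['eye']),R.from_quat(p['orientation']).as_matrix()@np.diag([1,-1,-1])
def ray(n,uv,z):
    K,d,e,M=cam(n); q=cv2.undistortPoints(np.array(uv,float).reshape(-1,1,2),K,d).reshape(-1,2)
    v=np.c_[q,np.ones(len(q))]@M.T; return e+v*((z-e[2])/v[:,2:])
def proj(n,P):
    K,d,e,M=cam(n); rv=cv2.Rodrigues(M.T)[0]
    return cv2.projectPoints(np.array(P,float).reshape(-1,1,3),rv,-M.T@e,K,d)[0].reshape(-1,2)
E
python3 - <<'E'
from h import *
for n in("top","side"):
    cv2.imwrite(f"pics/{n}0.png",optics.camera(n)); K,d,e,M=cam(n); print(n,K[0,0],d,e,M[:,2])
    for t in("jig","cam","slide","board","glue","sander","driver"):
        print(t,[(round(r['confidence'],2),np.round(r['extent']).tolist()) for r in find_in(n,t)[:3]])
s=monitor.state(); print(s)
E
```

```text
top 500.60080142979444 [0.02549788 0.         0.         0.         0.        ] [0.5021863  0.03304763 1.18492432] [ 0.12783417  0.00429874 -0.99178624]
jig [(0.82, [367.0, 246.0, 128.0, 141.0])]
cam [(0.92, [398.0, 267.0, 27.0, 54.0]), (0.53, [367.0, 246.0, 122.0, 144.0])]
slide [(0.64, [364.0, 263.0, 78.0, 61.0])]
board [(0.77, [278.0, 135.0, 43.0, 37.0]), (0.69, [357.0, 218.0, 46.0, 27.0]), (0.65, [367.0, 139.0, 36.0, 42.0])]
glue [(0.8, [289.0, 195.0, 27.0, 27.0])]
sander [(0.75, [288.0, 194.0, 32.0, 28.0]), (0.67, [489.0, 250.0, 43.0, 78.0])]
driver [(0.67, [277.0, 279.0, 21.0, 66.0]), (0.64, [396.0, 268.0, 27.0, 53.0])]
side 384.25397626668945 [0.00430577 0.         0.         0.         0.        ] [0.2753774  0.57037359 0.70910332] [ 0.40402283 -0.58874653 -0.70010219]
jig [(0.8, [372.0, 202.0, 153.0, 112.0])]
cam [(0.84, [405.0, 179.0, 48.0, 29.0])]
slide [(0.67, [379.0, 208.0, 65.0, 52.0]), (0.28, [422.0, 142.0, 60.0, 39.0])]
board [(0.93, [343.0, 185.0, 43.0, 32.0]), (0.87, [240.0, 203.0, 37.0, 40.0]), (0.73, [322.0, 135.0, 20.0, 23.0])]
glue [(0.86, [288.0, 205.0, 23.0, 58.0])]
sander [(0.76, [422.0, 142.0, 56.0, 40.0])]
driver [(0.64, [358.0, 266.0, 57.0, 58.0])]
{'time': 0.8, 'qpos': array([-1.27457908e+00,  2.58614540e-01,  2.15292103e-02,  1.33370917e+00,
       -6.38034236e-06,  1.41820016e+00]), 'qd': array([ 0.0010061 ,  0.0016198 ,  0.00083204, -0.00171207, -0.00074484,
       -0.00026332]), 'joint_efforts': array([ 1.81597075e-03, -5.55319762e+01,  3.44716144e+01,  1.14047743e-03,
       -1.15452340e-04, -1.22302757e-05]), 'tool_pos': array([ 0.23864151, -0.49553901,  0.23128233]), 'tcp_rot': array([ 9.74926303e-01,  2.22527985e-01, -3.11635595e-06,  1.14074202e-06]), 'wrist_force': array([-0.02042634,  0.45259906, -0.37947389]), 'ft_torque': array([-0.04011368,  0.00389993,  0.02118966]), 'finger_gap': 0.08537001001605364}
```

View pics/top0.png

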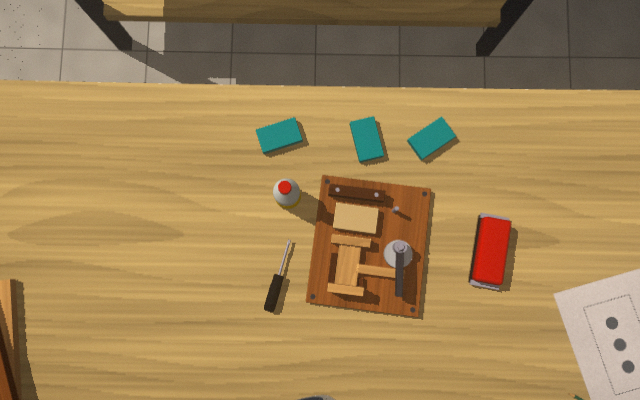

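View pics/side0.png

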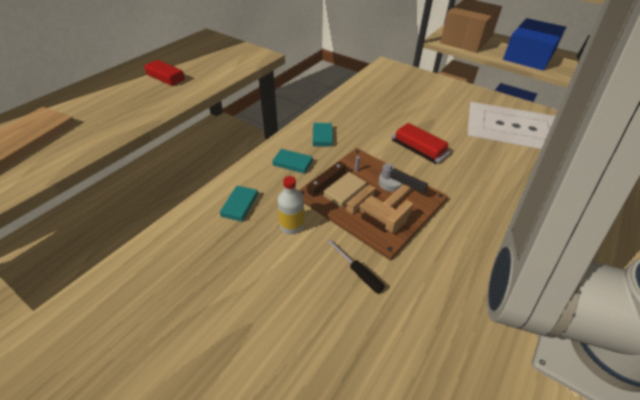

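The top view shows the jig around (367,246), with the lever at about (399,275) pointing back. The pine board is at (356,218), the glue at (287,192), the driver at (277,278) and the sander at (490,250). I'll zoom in for the corners.

Run:
```python
from h import *
im=cv2.imread("pics/top0.png")[170:325,295:445]; cv2.imwrite("pics/crop1.png",cv2.resize(im,None,fx=3.8,fy=3.8,interpolation=cv2.INTER_CUBIC))
```

```text
(no output)
```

View pics/crop1.png

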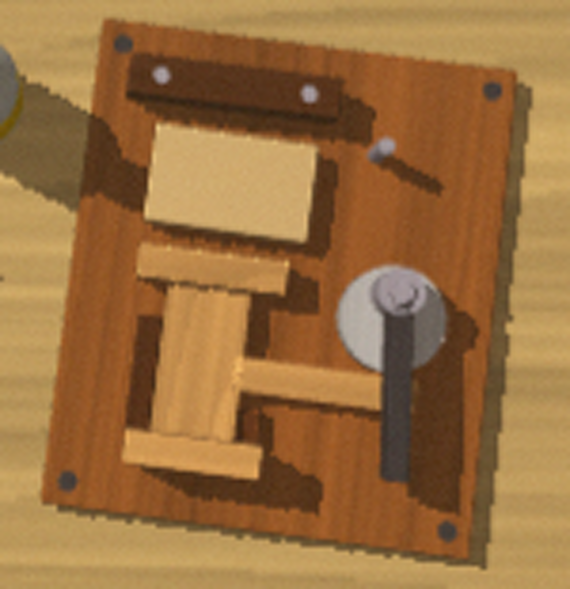

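The crop shows base corners at about (105,18), (517,70), (468,558) and (42,502), the hub at (402,292), the lever tip at (396,481) and the pin top at (386,147). Next I'll fit the jig pose.

```bash
cat >> h.py <<'E'
def jw(J,x,y,z):  # mm jig -> world m
    c,s=np.cos(J[2]),np.sin(J[2]); return np.array([J[0]+(c*x-s*y)/1e3,J[1]+(s*x+c*y)/1e3,z/1e3])
def wj(J,p):
    c,s=np.cos(J[2]),np.sin(J[2]); d=(np.array(p)[:2]-J[:2])*1e3; return np.array([c*d[0]+s*d[1],-s*d[0]+c*d[1]])
E
python3 - <<'E'
from h import *
from scipy.optimize import least_squares
f=lambda a:np.array(a)/3.8+[295,170]-0.35
obs=f([(105,18),(517,70),(468,558),(42,502)]); m=[(150,130),(150,-130),(-150,-130),(-150,130)]
W=ray("top",obs,.018)
g=lambda J:np.concatenate([jw(J,x,y,18)[:2]-w[:2] for (x,y),w in zip(m,W)])
r=least_squares(g,[.5,0,0]); J=r.x; print("J",J,"res mm",np.round(r.fun*1e3,1)); np.save("J.npy",J)
for n,p,z in[("hub",(402,292),.070),("tip",(396,481),.068),("pin",(386,147),.064),("jawfront L",(140,243),.046),("jawfront R",(290,264),.046),("plate rear L",(124,457),.07),("plate rear R",(257,479),.07),("board",(232,182),.038),("bTL",(156,124),.038),("bTR",(318,148),.038),("bBL",(145,219),.038)]:
    w=ray("top",f(p),z)[0]; print(n,np.round(w,4),np.round(wj(J,w),1))
for n,t in(("pin",(86,-47,64)),("hub",(1,-65,68)),("c",(150,130,18)),("c",(150,-130,18)),("c",(-150,-130,18)),("c",(-150,130,18))): print(n,"side px",np.round(proj("side",jw(J,*t)),1), "top", np.round(proj("top",jw(J,*t)),1))
for n,uv,h in(("glue",(285,187),.15),("sander",(490,250),.042)): print(n,ray("top",[uv],h))
E
```

```text
J [ 0.56598117 -0.08791798 -0.11039661] res mm [ 0.6  1.2  0.3 -1.2 -0.7 -1.1 -0.2  1.1]
hub [ 0.559  -0.1521  0.07  ] [  0.2 -64.6]
tip [ 0.4502 -0.1485  0.068 ] [-108.4  -73. ]
pin [ 0.645 -0.144  0.064] [ 84.7 -47. ]
jawfront L [0.5867 0.0006 0.046 ] [10.8 90.2]
jawfront R [ 0.5757 -0.0893  0.046 ] [ 9.8 -0.3]
plate rear L [0.4609 0.0088 0.07  ] [-115.1   84.6]
plate rear R [ 0.4499 -0.0681  0.07  ] [-117.6    6.9]
board [ 0.6253 -0.0549  0.038 ] [55.3 39.4]
bTL [ 0.6599 -0.0084  0.038 ] [84.6 89.4]
bTR [ 0.647  -0.1069  0.038 ] [82.6 -9.9]
bBL [ 0.6019 -0.0025  0.038 ] [26.3 88.9]
pin side px [[357.3 157.5]] top [[396.3 207.8]]
hub side px [[387.9 167.1]] top [[400.5 246.2]]
c side px [[294.1 193. ]] top [[321.8 174.1]]
c side px [[355.9 147.3]] top [[431.2 188. ]]
c side px [[448.3 195.6]] top [[418.3 316.8]]
c side px [[391.6 256.8]] top [[305.2 301.8]]
glue [[0.6749617  0.10227466 0.15      ]]
sander [[ 0.55636817 -0.35926226  0.042     ]]
```

```bash
cat >> h.py <<'E'
def go(J,x,y,z,yaw=None):
    """tool-frame shift (cm) and twist from measured pose to jig point (mm)"""
    s=monitor.state(); M=R.from_quat(s['tcp_rot']).as_matrix(); d=M.T@(jw(J,x,y,z)-s['tool_pos'])*100
    y0=np.arctan2(M[1,0],M[0,0]); tw=-((J[2]+np.pi/2)-y0)
    return np.round(d,2),round(float(tw),3)
def where(J):
    s=monitor.state(); M=R.from_quat(s['tcp_rot']).as_matrix()
    print("t",round(s['time'],2),"jig",np.round(wj(J,s['tool_pos']),1),"z",round(s['tool_pos'][2]*1e3,1),"F",np.round(s['wrist_force'],1),"tilt",np.round(M[:,2],3),"q",np.round(s['qpos'],2),"gap",s['finger_gap'])
E
python3 - <<'E'
from h import *
J=np.load("J.npy"); print(go(J,-78,-36,130), jw(J,-78,-36,130)); where(J)
E
```

```text
(array([ 38.66, -23.61,  10.13]), -1.012) [ 0.48448978 -0.11510537  0.13      ]
t 0.8 jig [-280.4 -441.2] z 231.3 F [-0.   0.5 -0.4] tilt [-0. -0. -1.] q [-1.27  0.26  0.02  1.33 -0.    1.42] gap 0.08537001001605364
```

Call:
{"api": "play_rows", "payload": {"plan": [[2,-1.2,0,0,0],[5.5,-3.3,0,0,0],[9,-5.5,0,0,0],[12.5,-7.6,0,0,0],[16,-9.8,0,0,0]], "newtons": 40}}

```text
time: 1.22
tool_pos: [0.3408, -0.3364, 0.2313]
tcp_rot: [0.975, 0.222, 0.0, 0.0]
wrist_force: [1.9, -0.3, 0.8]
finger_gap: 0.0256
```

Call:
{"api": "play_rows", "payload": {"plan": [[3.5,-2.1,0,0,0],[7,-4.3,0,0,0],[10.5,-6.4,0,0,0],[14,-8.5,0,0,0],[17,-10.4,0,0,0]]}}

```text
time: 1.63
tool_pos: [0.4492, -0.1682, 0.2316]
tcp_rot: [0.975, 0.223, 0.0, 0.0]
wrist_force: [2.1, -0.3, 0.2]
finger_gap: -0.0001
```

Call:
{"api": "play_rows", "payload": {"plan": [[2,-1.2,0,-0.1,0],[4,-2.4,0,-0.2,0],[5.6,-3.4,0,-0.3,0],[5.6,-3.4,0,-0.4,0],[5.6,-3.4,0,-0.5,0]]}}

```text
time: 2.05
tool_pos: [0.4845, -0.1143, 0.2312]
tcp_rot: [0.888, 0.46, 0.0, -0.0]
wrist_force: [0.0, 0.0, 0.9]
finger_gap: -0.0006
```

Call:
{"api": "play_rows", "payload": {"plan": [[0,0,1,-0.1,0],[0,0,2,-0.2,0],[0,0,3,-0.3,0],[0,0,4,-0.4,0],[0,0,5,-0.512,0]]}}

```text
time: 2.47
tool_pos: [0.484, -0.1154, 0.1809]
tcp_rot: [0.743, 0.669, 0.0, 0.0]
wrist_force: [0.7, 0.5, -0.5]
finger_gap: -0.0002
```

Run:
```python
from h import *
J=np.load("J.npy"); where(J); print(go(J,-78,-36,47))
im=optics.camera("top")[130:330,280:500]; cv2.imwrite("pics/top1.png",cv2.resize(im,None,fx=3,fy=3,interpolation=cv2.INTER_CUBIC)); where(J)
```

```text
t 2.47 jig [-78.4 -36.3] z 180.9 F [ 0.7  0.5 -0.5] tilt [ 0. -0. -1.] q [-0.4   0.19 -0.2   1.18 -0.    1.27] gap -0.0002476370940291463
(array([ 0.03,  0.04, 13.39]), 0.005)
t 2.52 jig [-79.2 -36.1] z 179.1 F [-0.4  0.3 -2. ] tilt [-0.002  0.001 -1.   ] q [-0.4   0.19 -0.2   1.18  0.    1.26] gap -9.214397370633311e-05
```

View pics/top1.png

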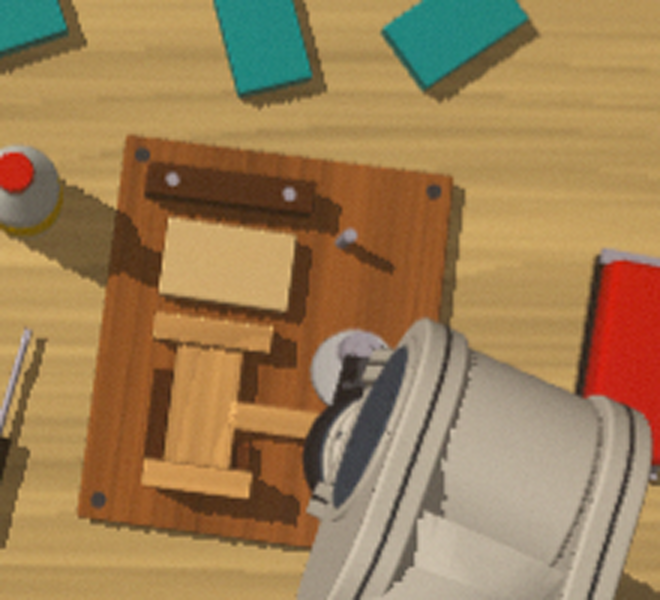

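The view is partly hidden by the wrist, but the TCP is where planned, between the lever and the push plate. I'll lower it and watch the force.

Call:
{"api": "play_rows", "payload": {"plan": [[0,0,3,0,0],[0,0,6.5,0,0],[0,0,10,0,0],[0,0,12.5,0,0],[0,0,13.3,0,0]]}}

```text
time: 2.93
tool_pos: [0.4822, -0.1147, 0.0453]
tcp_rot: [0.746, 0.666, -0.001, -0.002]
wrist_force: [-0.7, 0.6, -0.2]
finger_gap: 0.0002
```

Run:
```python
from h import *
J=np.load("J.npy"); where(J)
# arc waypoints jig mm, tool axes jig: x=+y, y=+x; rect half: jig x 14.5, jig y 11
prev=None
for a in np.arange(0.1,3.31,.2):
    u=np.array([-np.cos(a),-np.sin(a)]); t=np.array([np.sin(a),-np.cos(a)])
    h=7+14.5*abs(t[0])+11*abs(t[1]); p=np.array([1,-65])+78*u-h*t
    print(round(a,2),"jig",np.round(p),"h",round(h,1),"from(-78,-36) tool xy cm",np.round([(p[1]+36)/10,(p[0]+78)/10],1))
```

```text
t 2.93 jig [-80.3 -35.9] z 45.3 F [-0.7  0.6 -0.2] tilt [-0.004  0.002 -1.   ] q [-0.4   0.3  -0.43  0.85  0.    1.28] gap 0.0001957376377853435
0.1 jig [-79. -53.] h 19.4 from(-78,-36) tool xy cm [-1.7 -0.1]
0.3 jig [-80. -67.] h 21.8 from(-78,-36) tool xy cm [-3.1 -0.2]
0.5 jig [-79. -82.] h 23.6 from(-78,-36) tool xy cm [-4.6 -0.1]
0.7 jig [-75. -96.] h 24.8 from(-78,-36) tool xy cm [-6.   0.3]
0.9 jig [ -67. -110.] h 25.2 from(-78,-36) tool xy cm [-7.4  1.1]
1.1 jig [ -57. -123.] h 24.9 from(-78,-36) tool xy cm [-8.7  2.1]
1.3 jig [ -43. -134.] h 23.9 from(-78,-36) tool xy cm [-9.8  3.5]
1.5 jig [ -27. -141.] h 22.2 from(-78,-36) tool xy cm [-10.5   5.1]
1.7 jig [ -12. -145.] h 22.8 from(-78,-36) tool xy cm [-10.9   6.6]
1.9 jig [   3. -147.] h 24.3 from(-78,-36) tool xy cm [-11.1   8.1]
2.1 jig [  19. -145.] h 25.1 from(-78,-36) tool xy cm [-10.9   9.7]
2.3 jig [  34. -140.] h 25.1 from(-78,-36) tool xy cm [-10.4  11.2]
2.5 jig [  49. -131.] h 24.5 from(-78,-36) tool xy cm [-9.5 12.7]
2.7 jig [  62. -119.] h 23.1 from(-78,-36) tool xy cm [-8.3 14. ]
2.9 jig [  72. -104.] h 21.1 from(-78,-36) tool xy cm [-6.8 15. ]
3.1 jig [ 78. -87.] h 18.6 from(-78,-36) tool xy cm [-5.1 15.6]
3.3 jig [ 81. -73.] h 20.1 from(-78,-36) tool xy cm [-3.7 15.9]
```

Call:
{"api": "play_rows", "payload": {"plan": [[-1.2,0,-0.2,0,0],[-2.2,-0.1,-0.2,0,0],[-3.1,-0.2,-0.2,0,0],[-3.8,-0.2,-0.2,0,0],[-4.6,-0.1,-0.2,0,0]]}}

```text
time: 3.35
tool_pos: [0.4789, -0.1619, 0.0522]
tcp_rot: [0.745, 0.667, 0.001, 0.001]
wrist_force: [1.9, 5.6, 1.3]
finger_gap: 0.0002
```

Call:
{"api": "play_rows", "payload": {"plan": [[-0.7,0.2,0,0,0],[-1.4,0.4,0,0,0],[-2.1,0.8,0,0,0],[-2.8,1.2,0,0,0],[-3.4,1.7,0,0,0]]}}

```text
time: 3.77
tool_pos: [0.4913, -0.1975, 0.0521]
tcp_rot: [0.745, 0.667, 0.001, 0.0]
wrist_force: [-1.0, 5.5, 1.2]
finger_gap: -0.0001
```

Run:
```python
from h import *
J=np.load("J.npy"); where(J)
im=optics.camera("side")[100:290,270:500]; cv2.imwrite("pics/side1.png",cv2.resize(im,None,fx=3,fy=3,interpolation=cv2.INTER_CUBIC)); where(J)
```

```text
t 3.77 jig [ -62.1 -117.1] z 52.1 F [-1.   5.5  1.2] tilt [ 0.002  0.    -1.   ] q [-0.54  0.34 -0.35  0.88  0.    1.14] gap -0.0001068978156313326
t 3.82 jig [ -61.  -118.3] z 52.1 F [0.2 3.4 1.2] tilt [ 0.003 -0.001 -1.   ] q [-0.54  0.34 -0.34  0.88  0.    1.14] gap 0.0001323116939239051
```

View pics/side1.png

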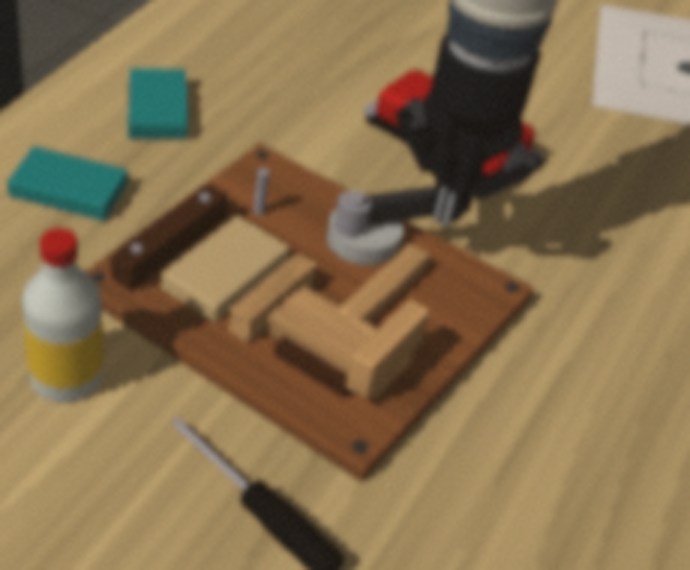

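The side view shows the fingertip beside the lever and the lever swinging outward, with the slide and board undisturbed. I'll continue the arc.

Call:
{"api": "play_rows", "payload": {"plan": [[-0.6,0.5,0,0,0],[-1.15,1.2,0,0,0],[-1.7,1.9,0,0,0],[-2.05,2.7,0,0,0],[-2.4,3.5,0,0,0]]}}

```text
time: 4.23
tool_pos: [0.5229, -0.225, 0.0516]
tcp_rot: [0.745, 0.667, 0.0, -0.0]
wrist_force: [-3.7, 4.1, 0.8]
finger_gap: 0.0001
```

Call:
{"api": "play_rows", "payload": {"plan": [[-0.2,0.75,0,0,0],[-0.4,1.5,0,0,0],[-0.5,2.25,0,0,0],[-0.6,3.0,0,0,0],[-0.5,3.8,0,0,0]]}}

```text
time: 4.65
tool_pos: [0.5596, -0.2344, 0.0514]
tcp_rot: [0.745, 0.667, -0.001, -0.0]
wrist_force: [-6.4, 1.8, -0.4]
finger_gap: 0.0001
```

Call:
{"api": "play_rows", "payload": {"plan": [[0.1,0.8,0,0,0],[0.35,1.55,0,0,0],[0.6,2.3,0,0,0],[1.05,3.05,0,0,0],[1.5,3.8,0,0,0]]}}

```text
time: 5.07
tool_pos: [0.5992, -0.2241, 0.0516]
tcp_rot: [0.746, 0.666, -0.001, 0.0]
wrist_force: [-5.0, -1.1, -1.3]
finger_gap: -0.0003
```

Run:
```python
from h import *
J=np.load("J.npy"); where(J)
im=optics.camera("side")[100:290,270:500]; cv2.imwrite("pics/side2.png",cv2.resize(im,None,fx=3,fy=3,interpolation=cv2.INTER_CUBIC)); where(J)
```

```text
t 5.07 jig [  48.  -131.7] z 51.6 F [-5.  -1.1 -1.3] tilt [-0.001 -0.001 -1.   ] q [-0.49  0.51 -0.07  1.   -0.    1.19] gap -0.00034820959554697186
t 5.12 jig [  49.4 -131. ] z 51.6 F [-3.1 -0.2 -1.2] tilt [ 0.    -0.001 -1.   ] q [-0.49  0.51 -0.06  1.   -0.    1.2 ] gap -0.00021711835796776427
```

View pics/side2.png

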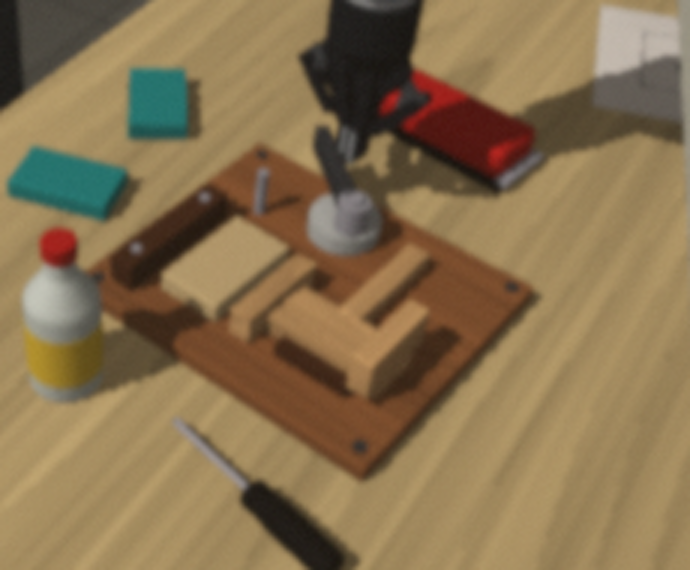

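The lever now points forward and outward at about 2.5 rad, as commanded. I'll finish the swing up to the stop.

Call:
{"api": "play_rows", "payload": {"plan": [[0.6,0.65,0,0,0],[1.2,1.3,0,0,0],[1.95,1.8,0,0,0],[2.7,2.3,0,0,0],[3.55,2.6,0,0,0]]}}

```text
time: 5.53
tool_pos: [0.6294, -0.1921, 0.0513]
tcp_rot: [0.746, 0.666, -0.001, 0.001]
wrist_force: [-3.5, -4.5, -1.4]
finger_gap: -0.0007
```

Call:
{"api": "play_rows", "payload": {"plan": [[0.4,0.15,0,0,0],[0.8,0.3,0,0,0],[1.1,0.3,0,0,0],[1.4,0.3,0,0,0],[1.4,0.3,0,0,0]]}}

```text
time: 5.95
tool_pos: [0.6348, -0.1773, 0.0512]
tcp_rot: [0.745, 0.667, 0.0, 0.001]
wrist_force: [-0.2, -4.1, 0.9]
finger_gap: -0.0002
```

Run:
```python
from h import *
J=np.load("J.npy"); where(J)
im=optics.camera("side")[100:290,270:500]; cv2.imwrite("pics/side3.png",cv2.resize(im,None,fx=3,fy=3,interpolation=cv2.INTER_CUBIC)); where(J)
```

```text
t 5.95 jig [ 78.2 -81.3] z 51.2 F [-0.2 -4.1  0.9] tilt [ 0.002 -0.001 -1.   ] q [-0.4   0.53 -0.02  1.02 -0.    1.28] gap -0.0002412031582114289
t 6.0 jig [ 78.2 -81.3] z 51.2 F [ 0.1 -4.1  2.1] tilt [ 0.002 -0.001 -1.   ] q [-0.4   0.53 -0.02  1.02 -0.    1.28] gap 7.779823625896777e-05
```

View pics/side3.png

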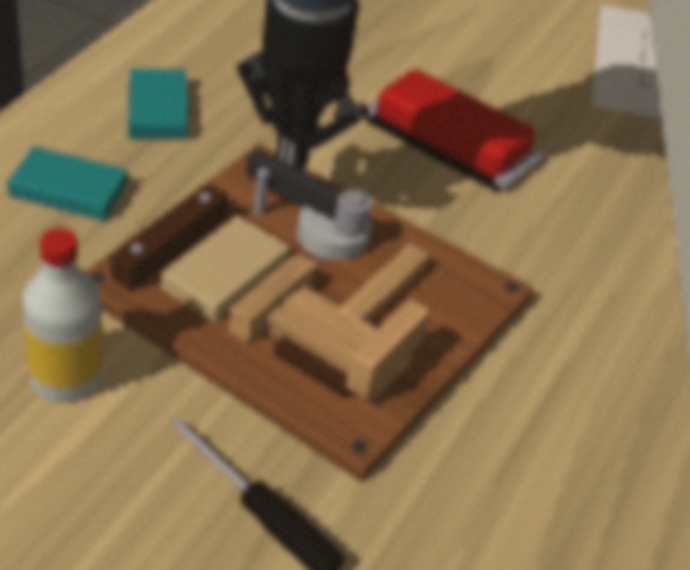

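The lever is almost at the pin. I'll nudge until the force shows the stop.

Call:
{"api": "play_rows", "payload": {"plan": [[0.1,0,0,0,0],[0.2,0,0,0,0],[0.3,0,0,0,0],[0.4,0,0,0,0],[0.4,0,0,0,0]]}}

```text
time: 6.42
tool_pos: [0.635, -0.1759, 0.0512]
tcp_rot: [0.746, 0.666, -0.001, 0.002]
wrist_force: [-2.1, -15.7, 3.3]
finger_gap: 0.0001
```

The stop is reached: force rose to 15.7 N with almost no movement. I'll back off, lift, and move behind the push plate.

Call:
{"api": "play_rows", "payload": {"plan": [[-1.5,0,0,0,0],[-3,0,0,0,0],[-3,0,-3,0,0],[-3,0,-6.5,0,0],[-3,0,-10,0,0]]}}

```text
time: 6.83
tool_pos: [0.6305, -0.2032, 0.1504]
tcp_rot: [0.745, 0.667, 0.0, -0.002]
wrist_force: [0.8, -0.2, -0.7]
finger_gap: -0.0001
```

Call:
{"api": "play_rows", "payload": {"plan": [[1,-2,0,0,0],[3,-5,0,0,0],[5,-8,0,0,0],[7,-11,0,0,0],[9,-14,0,0,0]]}}

```text
time: 7.25
tool_pos: [0.5005, -0.0972, 0.1499]
tcp_rot: [0.745, 0.667, 0.0, -0.001]
wrist_force: [0.1, -0.8, -0.0]
finger_gap: 0.0002
```

Run:
```python
from h import *
J=np.load("J.npy"); where(J); print(go(J,-156,45,150), go(J,-156,45,51))
```

```text
t 7.25 jig [-64.1 -16.4] z 149.9 F [ 0.1 -0.8 -0. ] tilt [-0.     0.001 -1.   ] q [-0.36  0.23 -0.23  1.11  0.    1.32] gap 0.00021797028969205136
(array([ 6.14, -9.19,  0.  ]), -0.0) (array([ 6.13, -9.19,  9.9 ]), -0.0)
```

Call:
{"api": "play_rows", "payload": {"plan": [[2,-3,0,0,0],[4,-6,0,0,0],[6.1,-9.2,0,0,0],[6.1,-9.2,0,0,0],[6.1,-9.2,0,0,0]]}}

```text
time: 7.67
tool_pos: [0.4162, -0.0262, 0.1507]
tcp_rot: [0.744, 0.668, 0.001, -0.0]
wrist_force: [0.3, 0.1, -0.1]
finger_gap: -0.0
```

Run:
```python
from h import *
J=np.load("J.npy"); where(J)
im=optics.camera("top")[160:400,280:520]; cv2.imwrite("pics/top2.png",cv2.resize(im,None,fx=2.5,fy=2.5,interpolation=cv2.INTER_CUBIC)); where(J)
```

```text
t 7.67 jig [-155.7   44.8] z 150.7 F [ 0.3  0.1 -0.1] tilt [ 0.001  0.001 -1.   ] q [-0.27  0.07 -0.42  1.08  0.    1.41] gap -1.3803319535329279e-05
t 7.72 jig [-154.4   44.2] z 150.8 F [ 1.4 -0.6 -0. ] tilt [ 0.001  0.    -1.   ] q [-0.27  0.08 -0.42  1.07  0.    1.41] gap -0.00028000245632137197
```

View pics/top2.png

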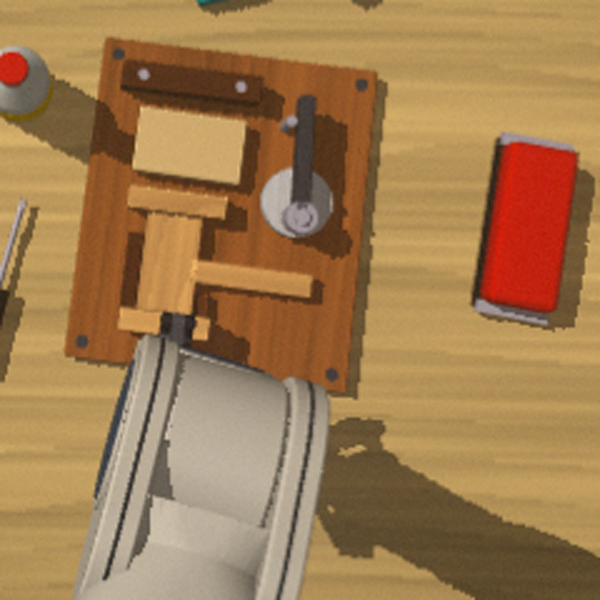

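The lever points straight forward against the pin at about (305,110), the slide is still back, and the finger is behind the plate. I'll lower and push.

Call:
{"api": "play_rows", "payload": {"plan": [[0,0,3,0,0],[0,0,6,0,0],[0,0,9,0,0],[0,0,9.9,0,0],[0,0,9.9,0,0]]}}

```text
time: 8.13
tool_pos: [0.4167, -0.0275, 0.0488]
tcp_rot: [0.745, 0.667, -0.001, -0.002]
wrist_force: [-0.5, -0.1, -0.2]
finger_gap: -0.0002
```

Call:
{"api": "play_rows", "payload": {"plan": [[0,0.5,0,0,0],[0,1.0,0,0,0],[0,1.5,0,0,0],[0,2.0,0,0,0],[0,2.4,0,0,0]]}}

```text
time: 8.55
tool_pos: [0.4421, -0.0299, 0.0519]
tcp_rot: [0.745, 0.667, 0.0, 0.0]
wrist_force: [-2.9, 0.1, 2.6]
finger_gap: -0.0001
```

Call:
{"api": "play_rows", "payload": {"plan": [[0,0.3,0,0,0],[0,0.6,0,0,0],[0,0.9,0,0,0],[0,1.2,0,0,0],[0,1.5,0,0,0]]}}

```text
time: 8.97
tool_pos: [0.4561, -0.0313, 0.0513]
tcp_rot: [0.745, 0.667, -0.0, -0.0]
wrist_force: [-3.8, -0.1, 2.9]
finger_gap: 0.0004
```

Run:
```python
from h import *
J=np.load("J.npy"); where(J)
```

```text
t 8.97 jig [-115.5   44.2] z 51.3 F [-3.8 -0.1  2.9] tilt [-0.  0. -1.] q [-0.25  0.24 -0.51  0.83 -0.    1.43] gap 0.00037509190992094965
```

Call:
{"api": "play_rows", "payload": {"plan": [[0,0.2,0,0,0],[0,0.4,0,0,0],[0,0.6,0,0,0],[0,0.8,0,0,0],[0,0.9,0,0,0]]}}

```text
time: 9.38
tool_pos: [0.4653, -0.0323, 0.0513]
tcp_rot: [0.745, 0.667, 0.0, 0.0]
wrist_force: [-4.0, 0.1, 2.8]
finger_gap: 0.0001
```

Call:
{"api": "play_rows", "payload": {"plan": [[0,0.1,0,0,0],[0,0.2,0,0,0],[0,0.3,0,0,0],[0,0.4,0,0,0],[0,0.4,0,0,0]]}}

```text
time: 9.8
tool_pos: [0.4688, -0.0327, 0.0512]
tcp_rot: [0.745, 0.667, -0.0, -0.0]
wrist_force: [-4.6, 0.0, 3.5]
finger_gap: -0.0001
```

Run:
```python
from h import *
J=np.load("J.npy"); where(J)
```

```text
t 9.8 jig [-102.7   44.1] z 51.2 F [-4.6  0.   3.5] tilt [-0.001  0.    -1.   ] q [-0.25  0.26 -0.48  0.84 -0.    1.43] gap -0.00010946458938108516
```

Force is still at friction level, so I'll continue in small steps until it rises.

Call:
{"api": "play_rows", "payload": {"plan": [[0,0.1,0,0,0],[0,0.2,0,0,0],[0,0.3,0,0,0],[0,0.4,0,0,0],[0,0.4,0,0,0]]}}

```text
time: 10.22
tool_pos: [0.469, -0.0327, 0.0509]
tcp_rot: [0.745, 0.667, -0.003, -0.003]
wrist_force: [-22.1, 0.7, 16.5]
finger_gap: -0.0001
```

The hard stop is at 22 N with no further travel. I'll retreat straight back, then up and away.

Call:
{"api": "play_rows", "payload": {"plan": [[0,-0.4,0,0,0],[0,-1.5,0,0,0],[0,-3,0,0,0],[0,-4,0,0,0],[0,-4,0,0,0]]}}

```text
time: 10.63
tool_pos: [0.4314, -0.0284, 0.0513]
tcp_rot: [0.745, 0.667, -0.0, -0.0]
wrist_force: [0.1, -0.3, 0.2]
finger_gap: 0.0002
```

Call:
{"api": "play_rows", "payload": {"plan": [[0,0,-3,0,0],[0,0,-6.5,0,0],[0,0,-10,0,0],[-1,0,-13.5,0,0],[-4,0,-15,0,0]]}}

```text
time: 11.05
tool_pos: [0.4306, -0.0676, 0.2059]
tcp_rot: [0.744, 0.668, 0.002, 0.003]
wrist_force: [1.0, -1.0, -0.5]
finger_gap: 0.0001
```

Call:
{"api": "play_rows", "payload": {"plan": [[-4,0,0,0,0],[-8,0,0,0,0],[-12,0,0,0,0],[-16,0,0,0,0],[-20,0,0,0,0]]}}

```text
time: 11.47
tool_pos: [0.4068, -0.2698, 0.2017]
tcp_rot: [0.745, 0.667, 0.0, 0.001]
wrist_force: [1.5, 0.1, -0.0]
finger_gap: -0.0001
```

Run:
```python
from h import *
J=np.load("J.npy"); where(J)
im=optics.camera("top")[170:325,295:445]; cv2.imwrite("pics/top3.png",cv2.resize(im,None,fx=3.8,fy=3.8,interpolation=cv2.INTER_CUBIC)); where(J)
```

```text
t 11.47 jig [-138.2 -198.3] z 201.7 F [ 1.5  0.1 -0. ] tilt [ 0.002 -0.001 -1.   ] q [-0.76  0.16 -0.18  1.23  0.    0.92] gap -0.00012556685383570832
t 11.52 jig [-137.6 -204.6] z 201.2 F [ 0.4 -5.2  0.4] tilt [ 0.001 -0.004 -1.   ] q [-0.77  0.17 -0.17  1.22 -0.    0.92] gap -6.317582589133798e-05
```

View pics/top3.png

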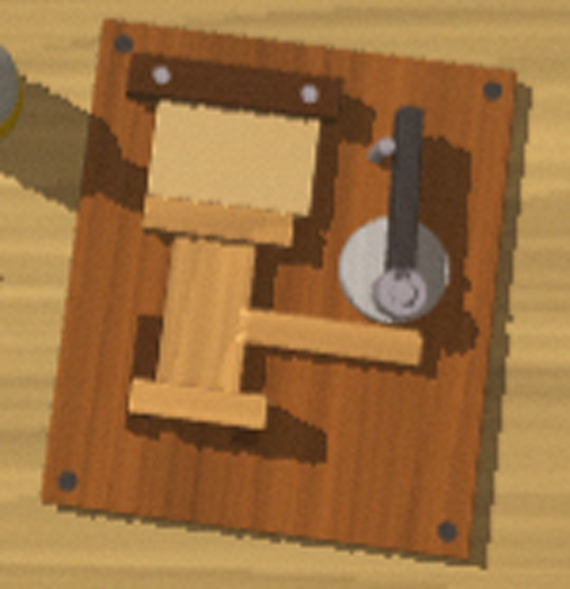

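The board is against the fence with the jaw closed on it, and the lever is at the pin. I'll do a quick numeric check after a settle.

Call:
{"api": "play_rows", "payload": {"plan": [[0,0,0,0,0],[0,0,0,0,0],[0,0,0,0,0],[0,0,0,0,0],[0,0,0,0,0]]}}

```text
time: 11.93
tool_pos: [0.4072, -0.2663, 0.2015]
tcp_rot: [0.744, 0.668, 0.0, 0.0]
wrist_force: [-0.2, 0.3, 0.5]
finger_gap: -0.0002
```

Run:
```python
from h import *
J=np.load("J.npy"); f=lambda a:np.array(a)/3.8+[295,170]-0.35
for n,p,z in[("plate rear L",(130,411),.07),("plate rear R",(265,430),.07),("jawfront L",(147,196),.046),("jawfront R",(294,215),.046),("lever tip",(410,108),.068),("bTL",(157,101),.038),("bTR",(320,121),.038),("bBR",(312,216),.038)]:
    print(n,np.round(wj(J,ray("top",f(p),z)[0]),1))
for t in("glue","sander","driver"): print(t,[(round(r['confidence'],2),np.round(r['extent']).tolist()) for r in (optics.camera("top"),find_in("top",t))[1][:2]])
where(J)
```

```text
plate rear L [-88.5  84.4]
plate rear R [-89.3   5.5]
jawfront L [39.4 89.6]
jawfront R [39.4  0.7]
lever tip [109.1 -58. ]
bTL [98.7 90.5]
bTR [99.2 -9.3]
bBR [ 41. -11.]
glue [(0.56, [288.0, 193.0, 33.0, 27.0])]
sander [(0.64, [488.0, 248.0, 44.0, 78.0])]
driver [(0.66, [278.0, 277.0, 21.0, 67.0])]
t 12.23 jig [-138.3 -195.6] z 201.4 F [-0.1 -0.2  0.8] tilt [ 0. -0. -1.] q [-0.75  0.16 -0.18  1.23  0.    0.93] gap -0.00034228071504125975
```

```bash
python3 -c "
from station import workorder; print(workorder.job_done())"
```

```text
the job is handed in; nothing more can be done
None
```

The jig is ready for gluing and the job is handed in, at about 12 s of the 51 s allowed. I swung the cam lever counter-clockwise with the closed fingertip until it hit the stop pin, where the force rose to about 16 N. Then I pushed the slide by its plate to a firm stop at about 22 N, backed straight off and moved the hand clear.

**Last checks, from the top picture:**
- **Cam:** the lever is at about 3.2 rad, against the stop pin.
- **Slide:** travel is about 31 mm by the push plate and 29.4 mm by the jaw edge. The two differ by about 1.5 mm, roughly the measuring error, and both are over the 28.5 mm needed.
- **Board:** its front edge reads about 99 mm, against the fence face at 101 mm. That puts it within about 2 mm of the fence, near the 2.5 mm limit, but the hard stop also points to it being seated. It is square to within about 0.005 rad.
- **Surroundings:** the glue bottle, sander and screwdriver read within 1 to 2 pixels of where they started. The wrist force was near zero.

No check failed.

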